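Pin the swivel stand of a workshop exhibit

TASK

The little exhibit's black turntable has been swung out of line on its plywood stand. Turn it back by its upright aluminium handle until the hole in its lug lies over the hole in the stand's ear, then take the long pin (the one with the tall, slim knob) out of the plywood rack and push it down through both holes until its flange rests on the lug. Let go of it and leave it there.

Things in the scene. Friction and masses are not known exactly. Their poses are not given: they have to be found in the camera images.
- turntable (a joint): Angle (rad) of the black turntable (150 mm disc, top 62 mm above the table) about its fixed upright pivot. 0: the 34 mm hole in its lug, 95 mm from the pivot, lies over the ear's hole; positive: counterclockwise from above. Starts 0.6 to 1.3; range -0.5 to 1.8, no stop or detent at 0. Light friction (0.12 N m): stays where left. Planet models on it, up to 14 mm high, are part of it.
- handle (a point): Centre of the top of the turntable's handle, an upright round aluminium post 24 mm in diameter and 50 mm tall, standing on the disc (its top 112 mm above the table), 58 mm from the pivot, diametrically opposite to the lug; it turns with the turntable. Its x axis points level from the handle to the pivot and on to the lug.
- ear_hole (a point): Centre of the mouth of the 32 mm through hole in the fixed stand's ear, a 64 mm square plywood tongue 12 mm thick, open below. The point is in the ear's top face, 50 mm above the table. Its x axis points level from the pivot outward (the pivot is 95 mm back along -x), z up. The 10 mm thick lug passes 2 mm above the ear: in line, the lug's top is 12 mm above this point.
- long_pin: Long aluminium pin, upright in the plywood rack (top 72 mm high), hanging by its flange. Origin: centre of its lower tip, z up the pin. From the tip: tapered shank 50 mm long (8 mm thick, 18 mm at the flange); flange 56 mm across, 6 mm thick; round knob 22 mm across, 42 mm tall. About 0.16 kg. The pin 100 mm beside it is too short: 22 mm shank, low knob 34 mm across, 20 mm tall.
There are look-alikes about, which are no part of the job. Leave any red or white look-alike of the part that bears turntable alone. Leave any orange look-alike of the long_pin alone.

How it is judged:
On the way:
1. the turntable is turned until its hole lies over the ear's hole (within 0.2 rad), the pin not yet in it (value of joint turntable between -0.2 and 0.2 rad and not (horizontal distance between long_pin and ear_hole below 0.02 m and z of long_pin in the frame of ear_hole below 0 m)), for 0.2 s.
At the end, for the whole second after the job is handed in: The turntable stands within 0.2 rad of in line; the long pin stands at rest in both holes, upright within 0.18 rad, its tip 32 to 44 mm below the ear's top face (38 mm when its flange rests on the lug) and within 16 mm sideways of the ear hole's centre (value of joint turntable between -0.2 and 0.2 rad and horizontal distance between long_pin and ear_hole below 0.016 m and z of long_pin in the frame of ear_hole between -0.044 and -0.032 m and angle between long_pin's own z axis and vertical below 0.18 rad and linear speed of long_pin below 0.02 m/s); the robot touches nothing.
It also fails if it takes over 58 s, if anything falls off the work surface, if the arm or the gripper's body presses on something with over 40 N, if the wrist force passes 120 N, or if a joint passes its speed limit or range.

ROBOT

A 7-joint arm with a two-finger parallel gripper is mounted at the origin on the work surface. World frame = base frame: x ahead of the robot, y to its left, z up, the work surface at z = 0. Lengths are in m, angles in rad, forces in N, time in s.
With the tool pointing down it reaches from about 0.4 to 0.9 m from the base axis. Payload 5.5 kg.
Tool frame: the origin (TCP) lies at the very end of the fingers, on their centre line; the grasp point (between the pads) lies 19 mm behind it; z points along the fingers, y is the direction in which the jaws open and shut (so a half turn about z gives the same grasp; the last joint's range is limited). The gripper opens to 85 mm and grips with 20 to 120 N. Pads are 22 mm wide; open, the fingers measure 114 mm over their backs; the gripper's body (76 mm by 85 mm) begins 54 mm behind the grasp point. The pads swing forward as they close: fully open they stand 13 mm farther back than shut.
Start: joints at [1.579, 0.501, -0.427, 1.55, 0.221, 1.138, -0.21], TCP at [0.164, -0.629, 0.231] pointing down, gripper open.
Joint ranges: [-2.88, 2.88], [-0.31, 2.03], [-1.54, 1.56], [0.2, 2.42], [-1.41, 4.55], [0.19, 2.02], [-2.57, 2.57]. Speed limits (rad/s): [2.57, 2.57, 3.14, 3.14, 3.14, 3.14, 3.14].

INTERFACE

Orientations are given as a rotation vector (axis times angle).
In Python, from rig import ctrl gives the robot as it stands.
- The arm moves only by the tool send_rows, never from a script. Its arguments are lists of equal length, an entry for each row: "linear": the shift along the tool's x, y, z in m, a list of three; "turn": the turn, a rotation vector about the tool's x, y, z in degrees, a list of three; "grip": the finger opening in m, from 0 to 0.0854. In form: {"linear": [[dx, dy, dz], ...], "turn": [[rx, ry, rz], ...], "grip": [grip, ...]}. A call has 1 to 20 rows; each row is the pose to reach, as a shift and turn from the pose commanded when the call began, along the tool's axes at that moment; what a row does not reach only later rows make up. A row lasts 1/12 s, in which the tool goes at most 41.7 mm and 7.16 degrees, less where a joint would pass 70% of its speed; a pose out of reach is approached as far as the arm can. A call with a gripper value outside its range is refused whole. The fingers move at their own pace and stop on an object; "squeeze" is the grip in N (left out, the last holds). Time passes only in rows, so rows that repeat a pose let the fingers close. It gives the time, the measured TCP pose, the force and the opening at its end, in the units of the state.
- ctrl.read_state(): the state, without advancing time (a new reading comes with each control period).
- ctrl.camera(name): name is "side" or "top"; returns the picture (384x512x3 uint8, blue, green, red); there is no depth.
- ctrl.camera_model(name): a dict with "fx", "fy", "cx", "cy" (pixels), "camera_from_world" (4x4, takes a point from world to camera coordinates). Camera axes: x right, y up, looking along -z (the intrinsics and any distortion apply to the point x, -y, -z); pixel columns grow to the right and rows downward; lengths in m; the calibration is good to about 2 mm. A picture is of the moment at which its call begins. camera_model takes no time and is no camera call.
- ctrl.hand_in(): hands the job in, once; it reports no verdict.
Trained networks look in the newest picture that a camera, given by its name, has taken for a name from the list of things; names that differ only in an ending like _2 or _b are one class to them, and where a whole thing is asked for, a point or a joint stands for the part that bears it (a point fixed in the world has none). Each returns a list of dicts, best first, with "p" (0 to 1); they miss things now and then, are a little off and sometimes report something else, mostly with a low value. They report only what shows in the picture. A call takes as long as a camera call. They do not tell look-alikes from the thing itself.
- ctrl.find_in(camera, name): "point" ([column, row] in pixels, amid what is visible of it).
- ctrl.outline_of(camera, name): "region" (384x512 bool, what is visible of it) and "point" ([column, row] in pixels, amid what is visible of it).
The state is a dict: "time": time; "qpos": joint angles; "joint_vel": joint speeds; "effort": joint torques, N m; "eef_pos": TCP position; "eef_rot": TCP orientation; "contact_force": force on the tool from outside, world axes, zero at the start; "moment": the same for the moment, N m; "grip_width": finger opening in m.
Only numpy, scipy, OpenCV 4.12 (cv2) and the standard library are available. Lean on these libraries where they do the work, as an engineer would, in place of code of your own. Each camera call takes 0.05 s, during which the arm holds its last target.

## Working session

There is one attempt and no reset: what is moved stays moved. The work goes in short steps, Python scripts to look and compute and a tool call to move; the robot and the scene stay as the last step left them, time stands still between calls to the robot, and variables do not carry over. Pictures are saved under pics/ and viewed, and the job is handed in when it is done.

Besides the shell and the picture viewer there is one more tool, called by a JSON object that holds its "op" and its "data". send_rows: Moves the arm, as the interface text tells. Its arguments: {"type":"object","properties":{"linear":{"type":"array"},"turn":{"type":"array"},"grip":{"type":"array"},"squeeze":{"type":"number"}},"required":["linear","turn","grip"]}

```bash
ls; mkdir -p pics; python3 - <<'E'
from rig import ctrl
import cv2
for n in("side","top"):
    im=ctrl.camera(n); cv2.imwrite(f"pics/{n}0.png",im)
    m=ctrl.camera_model(n); print(n,m)
s=ctrl.read_state()
for k,v in s.items(): print(k,v)
E
```

```text
pics
side {'fx': 404.2014491366945, 'fy': 404.2014491366945, 'cx': 247.47656258588955, 'cy': 191.10917898700518, 'camera_from_world': array([[-0.71416518, -0.69985402,  0.01313166,  0.37198172],
       [ 0.41263693, -0.40577282,  0.81552387, -0.21756436],
       [-0.56541919,  0.58783736,  0.57857444, -0.6806793 ],
       [ 0.        ,  0.        ,  0.        ,  1.        ]])}
top {'fx': 463.5397272771173, 'fy': 463.5397272771173, 'cx': 253.63799327972777, 'cy': 194.10411129106737, 'camera_from_world': array([[ 0.01702687, -0.99984957,  0.00330501,  0.04250301],
       [ 0.99760767,  0.01721001,  0.06695329, -0.47176139],
       [-0.0670001 ,  0.0021571 ,  0.99775064, -1.15356139],
       [ 0.        ,  0.        ,  0.        ,  1.        ]])}
time 0.1
qpos [ 1.57919505  0.50174189 -0.42678871  1.55133764  0.22080014  1.13834871
 -0.21030033]
joint_vel [-7.89484554e-05 -1.63015093e-03 -2.66059945e-04 -3.99893331e-03
  4.12238664e-04  7.17829889e-04 -7.03708285e-05]
effort [-1.03493367e-02 -5.70807195e+01 -5.83836973e+00 -2.81741488e+01
  1.03712117e-02  5.58576052e-03 -1.31914175e-05]
eef_pos [ 0.16362091 -0.62841176  0.23037234]
eef_rot [-3.11436601e+00 -3.98980428e-01  2.93708150e-04]
contact_force [-0.58149855 -0.18029201  0.49349386]
moment [ 0.01260315  0.01307931 -0.02663302]
grip_width 0.08535910642349007
```

View pics/side0.png

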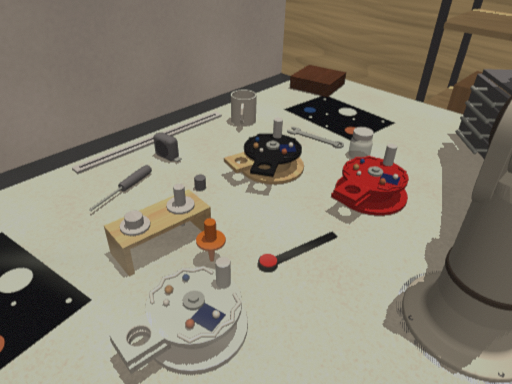

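View pics/top0.png

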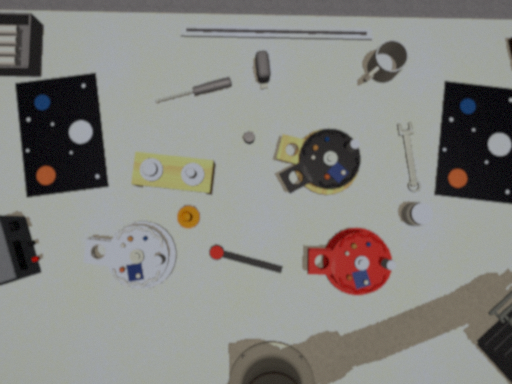

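The black turntable (pivot at top ≈(329,159)) has its ear at (290,150), its lug at (293,178) and its handle at (355,143). Look-alike turntables are white at (140,255) and red at (358,262). The rack holds two pins: the tall slim knob at top (191,173) / side (179,195), which I want, and the low wide one at (150,168) / side (134,219). The orange pin is a look-alike at (188,216). Next I'll take close crops and measure.

```bash
cat > h.py <<'E'
import numpy as np, cv2
from rig import ctrl
def pix2z(n,uv,z):
    m=ctrl.camera_model(n); T=m["camera_from_world"]; R=T[:3,:3]; t=T[:3,3]
    d=np.array([(uv[0]-m["cx"])/m["fx"],-(uv[1]-m["cy"])/m["fy"],-1.0])
    c=-R.T@t; w=R.T@d
    return c+w*(z-c[2])/w[2]
def proj(n,p):
    m=ctrl.camera_model(n); T=m["camera_from_world"]; q=T[:3,:3]@np.array(p)+T[:3,3]
    return np.array([m["cx"]+m["fx"]*q[0]/-q[2], m["cy"]-m["fy"]*q[1]/-q[2]])
E
python3 - <<'E'
from h import *
t=cv2.imread("pics/top0.png"); s=cv2.imread("pics/side0.png")
a=cv2.resize(t[115:205,265:375],None,fx=6,fy=6,interpolation=cv2.INTER_CUBIC)
b=cv2.resize(t[145:200,125:220],None,fx=6,fy=6,interpolation=cv2.INTER_CUBIC)
c=cv2.resize(s[110:190,215:315],None,fx=6,fy=6,interpolation=cv2.INTER_CUBIC)
d=cv2.resize(s[170:270,95:230],None,fx=5,fy=5,interpolation=cv2.INTER_CUBIC)
for i,x in zip("abcd",(a,b,c,d)): cv2.imwrite(f"pics/crop_{i}.png",x)
for cam in("top","side"):
    for nm in("turntable","handle","ear_hole","long_pin"):
        try: print(cam,nm,[(np.round(r["point"],1).tolist(),round(r["p"],2)) for r in ctrl.find_in(cam,nm)])
        except Exception as e: print(cam,nm,repr(e))
E
```

```text
top turntable [([322.8, 165.1], 0.78), ([132.5, 251.5], 0.76)]
top handle [([358.2, 265.9], 0.84), ([130.9, 256.0], 0.7), ([325.1, 163.5], 0.64)]
top ear_hole [([321.7, 160.7], 0.8), ([350.9, 260.3], 0.76), ([132.4, 255.0], 0.6)]
top long_pin [([188.4, 216.2], 0.88), ([193.0, 172.6], 0.69), ([322.1, 162.8], 0.37)]
side turntable [([271.3, 150.4], 0.95), ([184.3, 310.7], 0.83), ([371.8, 174.3], 0.68)]
side handle [([269.1, 151.3], 0.74), ([370.6, 175.0], 0.74), ([188.3, 311.8], 0.72)]
side ear_hole [([189.5, 326.6], 0.81), ([372.4, 186.1], 0.73), ([270.8, 162.3], 0.59), ([268.5, 152.5], 0.57)]
side long_pin [([212.1, 241.0], 0.78), ([182.1, 202.7], 0.73)]
```

View pics/crop_a.png

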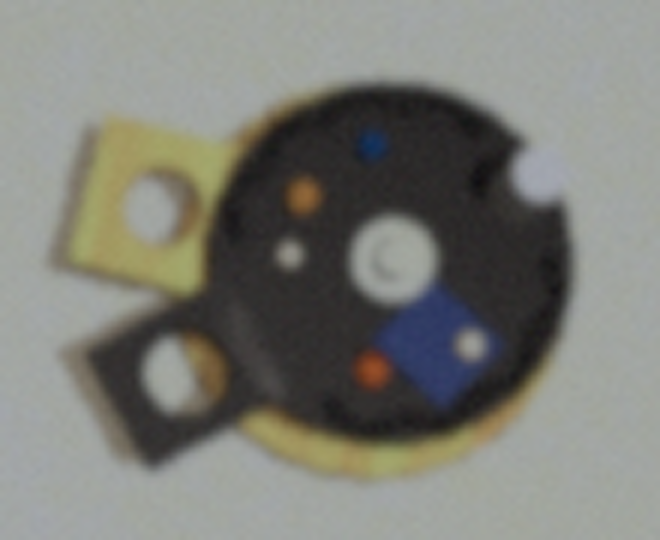

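View pics/crop_b.png

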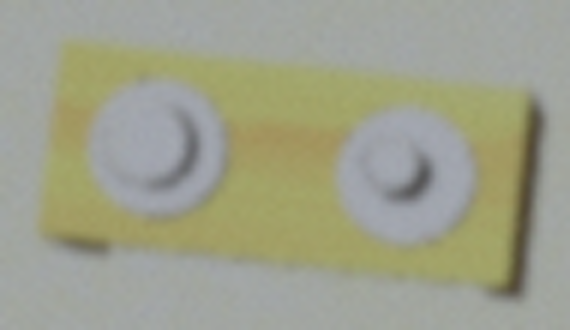

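View pics/crop_c.png

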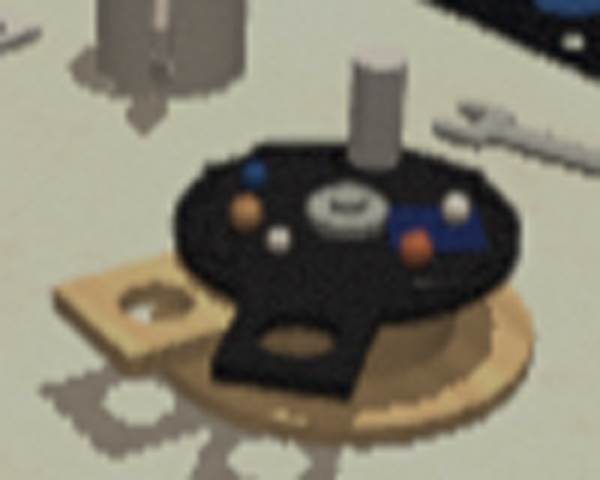

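View pics/crop_d.png

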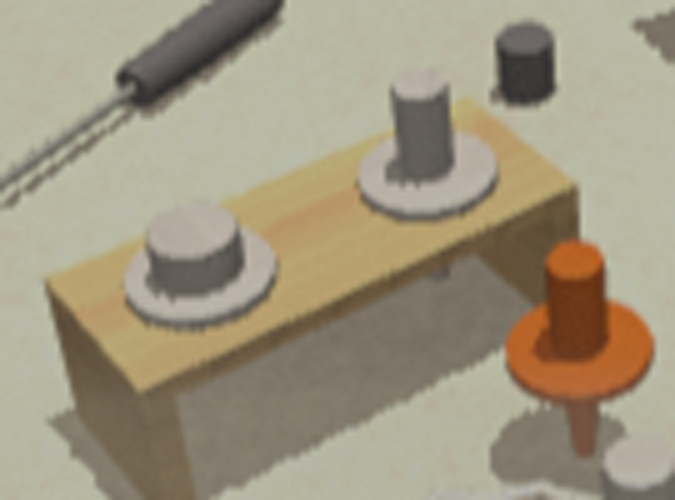

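```bash
python3 - <<'E'
from h import *
def P(cam,c,s,o,z): 
    uv=((c[0]+.5)/s+o[0]-.5,(c[1]+.5)/s+o[1]-.5); return pix2z(cam,uv,z)
A=(6,(265,115));B=(6,(125,145));C=(6,(215,110));D=(5,(95,170))
r={'handle_t':P('top',(540,170),*A,.112),'piv_t':P('top',(393,261),*A,.062),'ear_t':P('top',(161,207),*A,.05),'lug_t':P('top',(183,375),*A,.062),
'knob_t':P('top',(390,163),*B,.12),'fl_t':P('top',(406,175),*B,.078),'short_fl':P('top',(157,148),*B,.078),
'handle_s':P('side',(380,60),*C,.112),'piv_s':P('side',(347,233),*C,.062),'ear_s':P('side',(157,303),*C,.05),'lug_s':P('side',(297,341),*C,.062),
'knob_s':P('side',(420,84),*D,.12),'fl_s':P('side',(428,174),*D,.078)}
for k,v in r.items(): print(k,np.round(v,4))
n=lambda a,b:(round(float(np.linalg.norm((r[a]-r[b])[:2])),4), round(float(np.degrees(np.arctan2(*(r[a]-r[b])[1::-1]))),1))
for c in 'ts':
    p='piv_'+c
    print(c,'handle',n('handle_'+c,p),'ear',n('ear_'+c,p),'lug',n('lug_'+c,p))
print(n('short_fl','fl_t'))
E
```

```text
handle_t [ 0.5883 -0.1827  0.112 ]
piv_t [ 0.559  -0.1341  0.062 ]
ear_t [ 0.5815 -0.0406  0.05  ]
lug_t [ 0.511  -0.0493  0.062 ]
knob_t [0.513  0.1992 0.12  ]
fl_t [0.5131 0.1985 0.078 ]
short_fl [0.5222 0.2981 0.078 ]
handle_s [ 0.5837 -0.1748  0.112 ]
piv_s [ 0.5501 -0.1192  0.062 ]
ear_s [ 0.5797 -0.0354  0.05  ]
lug_s [ 0.5065 -0.0402  0.062 ]
knob_s [0.5112 0.2024 0.12  ]
fl_s [0.5097 0.204  0.078 ]
t handle (0.0567, -59.0) ear (0.0962, 76.5) lug (0.0974, 119.5)
s handle (0.065, -58.9) ear (0.0889, 70.5) lug (0.0902, 118.9)
(0.1, 84.8)
```

```bash
cat >> h.py <<'E'
from scipy.spatial.transform import Rotation as Ro
def st():
    s=ctrl.read_state(); return np.array(s["eef_pos"]),Ro.from_rotvec(s["eef_rot"]),s
def rel(p,yaz):
    """linear (tool axes) and turn(deg) to reach TCP p, tool down, tool y azimuth yaz deg"""
    p0,R0,_=st(); a=np.radians(yaz); y=np.array([np.cos(a),np.sin(a),0]); z=np.array([0,0,-1.]); x=np.cross(y,z)
    Rt=Ro.from_matrix(np.c_[x,y,z])
    return np.round(R0.inv().apply(np.array(p)-p0),4), np.round(np.degrees((R0.inv()*Rt).as_rotvec()),2)
def info():
    p,R,s=st(); y=R.as_matrix()[:,1]; print("t",round(s["time"],2),"p",np.round(p,4),"yaz",round(float(np.degrees(np.arctan2(y[1],y[0]))),2),"tilt",round(float(np.degrees(np.arccos(-R.as_matrix()[2,2]))),2),"F",np.round(s["contact_force"],1),"g",round(s["grip_width"],4),"q",np.round(s["qpos"],2))
E
python3 - <<'E'
from h import *
info(); print(rel((.587,-.181,.20),30))
E
```

```text
t 0.5 p [ 0.1638 -0.629   0.2313] yaz -75.4 tilt 0.0 F [ 0.8  0.4 -0. ] g 0.0856 q [ 1.58  0.5  -0.43  1.55  0.22  1.14 -0.21]
(array([ 0.5224, -0.3269,  0.0313]), array([  -0. ,   -0. , -105.4]))
```

{"op": "send_rows", "data": {"linear": [[0.522, -0.327, 0.031], [0.522, -0.327, 0.031], [0.522, -0.327, 0.031], [0.522, -0.327, 0.031], [0.522, -0.327, 0.031], [0.522, -0.327, 0.031], [0.522, -0.327, 0.031], [0.522, -0.327, 0.031], [0.522, -0.327, 0.031], [0.522, -0.327, 0.031], [0.522, -0.327, 0.031], [0.522, -0.327, 0.031], [0.522, -0.327, 0.031], [0.522, -0.327, 0.031], [0.522, -0.327, 0.031], [0.522, -0.327, 0.031], [0.522, -0.327, 0.031], [0.522, -0.327, 0.031], [0.522, -0.327, 0.031], [0.522, -0.327, 0.031]], "turn": [[0, 0, -105.4], [0, 0, -105.4], [0, 0, -105.4], [0, 0, -105.4], [0, 0, -105.4], [0, 0, -105.4], [0, 0, -105.4], [0, 0, -105.4], [0, 0, -105.4], [0, 0, -105.4], [0, 0, -105.4], [0, 0, -105.4], [0, 0, -105.4], [0, 0, -105.4], [0, 0, -105.4], [0, 0, -105.4], [0, 0, -105.4], [0, 0, -105.4], [0, 0, -105.4], [0, 0, -105.4]], "grip": [0.085, 0.085, 0.085, 0.085, 0.085, 0.085, 0.085, 0.085, 0.085, 0.085, 0.085, 0.085, 0.085, 0.085, 0.085, 0.085, 0.085, 0.085, 0.085, 0.085]}}

```text
time: 2.17
eef_pos: [0.5857, -0.1832, 0.2003]
eef_rot: [1.576, 2.718, -0.002]
contact_force: [0.5, 0.9, 0.5]
grip_width: 0.0851
```

```bash
python3 - <<'E'
from h import *
a=ctrl.camera("side"); cv2.imwrite("pics/s1.png",cv2.resize(a[40:200,190:390],None,fx=4,fy=3.7,interpolation=cv2.INTER_CUBIC)[:592,:800])
info(); print(proj("side",(.587,-.181,.112)), rel((.587,-.181,.083),30))
E
```

```text
t 2.22 p [ 0.5857 -0.183   0.2004] yaz 29.82 tilt 0.07 F [-0.2 -0.4 -0. ] g 0.0848 q [ 0.91  0.6  -0.92  1.67  0.52  1.14  0.37]
[278.50012513 118.47372603] (array([0.0012, 0.0022, 0.1174]), array([-0.05,  0.04, -0.18]))
```

View pics/s1.png

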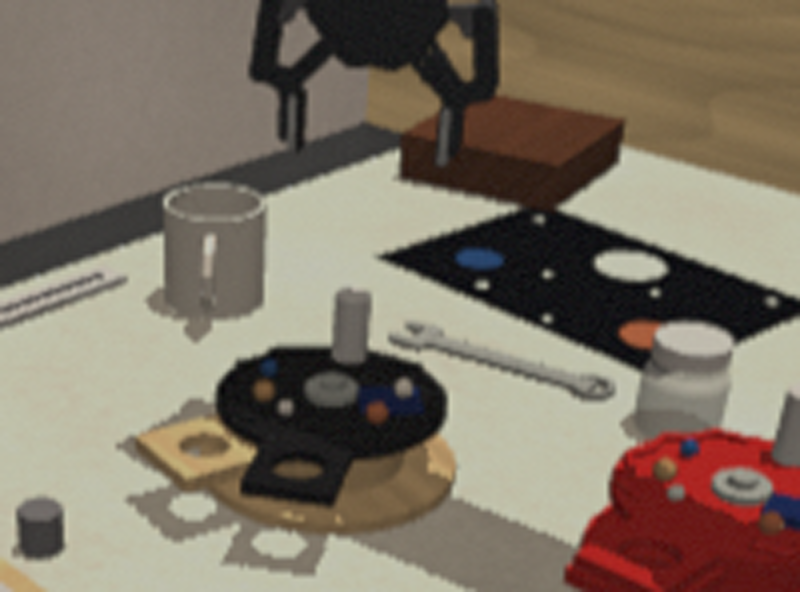

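The open gripper hangs above the handle (crop ≈(350,295)) with its fingers either side of it, and the mug is clear. I'll go down in line with the handle.

{"op": "send_rows", "data": {"linear": [[0.001, 0.001, 0.04], [0.001, 0.001, 0.08], [0.001, 0.001, 0.1], [0.001, 0.001, 0.117], [0.001, 0.001, 0.117], [0.001, 0.001, 0.117], [0.001, 0.001, 0.117], [0.001, 0.001, 0.117], [0.001, 0.001, 0.117], [0.001, 0.001, 0.117], [0.001, 0.001, 0.117], [0.001, 0.001, 0.117]], "turn": [[0, 0, 0], [0, 0, 0], [0, 0, 0], [0, 0, 0], [0, 0, 0], [0, 0, 0], [0, 0, 0], [0, 0, 0], [0, 0, 0], [0, 0, 0], [0, 0, 0], [0, 0, 0]], "grip": [0.085, 0.085, 0.085, 0.085, 0.085, 0.04, 0.02, 0.015, 0.015, 0.015, 0.015, 0.015], "squeeze": 20}}

```text
time: 3.22
eef_pos: [0.5879, -0.1799, 0.0846]
eef_rot: [1.57, 2.719, 0.0]
contact_force: [-0.7, -1.1, 6.5]
grip_width: 0.0235
```

```bash
python3 - <<'E'
from h import *
info(); p0,R0,_=st(); piv=np.array([.559,-.133]); r=p0[:2]-piv; print(np.linalg.norm(r),np.degrees(np.arctan2(r[1],r[0])))
for k in range(1,11):
    a=np.radians(-4.4*k); c,s=np.cos(a),np.sin(a)
    q=piv+np.array([[c,-s],[s,c]])@r
    d=R0.inv().apply([q[0]-p0[0],q[1]-p0[1],0]); print(4.4*k,np.round(d,4))
E
```

```text
t 3.22 p [ 0.5879 -0.1799  0.0846] yaz 29.99 tilt 0.13 F [-0.7 -1.1  6.5] g 0.0235 q [ 0.84  0.74 -0.82  1.74  0.65  0.95  0.28]
0.055069757171750014 -58.36666808802265
4.4 [ 0.     -0.0042 -0.    ]
8.8 [ 0.0004 -0.0084 -0.    ]
13.200000000000001 [ 0.0011 -0.0126 -0.    ]
17.6 [ 0.0021 -0.0167 -0.    ]
22.0 [ 0.0034 -0.0207 -0.    ]
26.400000000000002 [ 0.005  -0.0246 -0.    ]
30.800000000000004 [ 0.007  -0.0284 -0.    ]
35.2 [ 0.0092 -0.032  -0.0001]
39.6 [ 0.0116 -0.0355 -0.0001]
44.0 [ 0.0143 -0.0387 -0.0001]
```

{"op": "send_rows", "data": {"linear": [[0, -0.0042, 0], [0.0004, -0.0084, 0], [0.0011, -0.0126, 0], [0.0021, -0.0167, 0], [0.0034, -0.0207, 0], [0.005, -0.0246, 0], [0.007, -0.0284, 0], [0.0092, -0.032, 0], [0.0116, -0.0355, 0], [0.0143, -0.0387, 0], [0.0143, -0.0387, 0], [0.0143, -0.0387, 0], [0.0143, -0.0387, 0]], "turn": [[0, 0, 4.4], [0, 0, 8.8], [0, 0, 13.2], [0, 0, 17.6], [0, 0, 22], [0, 0, 26.4], [0, 0, 30.8], [0, 0, 35.2], [0, 0, 39.6], [0, 0, 44], [0, 0, 44], [0, 0, 44], [0, 0, 44]], "grip": [0.015, 0.015, 0.015, 0.015, 0.015, 0.015, 0.015, 0.015, 0.015, 0.015, 0.015, 0.015, 0.015]}}

```text
time: 4.3
eef_pos: [0.5476, -0.1851, 0.0846]
eef_rot: [2.473, 1.936, 0.004]
contact_force: [0.3, 3.3, 6.8]
grip_width: 0.0232
```

```bash
python3 - <<'E'
from h import *
a=ctrl.camera("side"); b=ctrl.camera("top")
cv2.imwrite("pics/s2.png",cv2.resize(a[100:200,205:315],None,fx=6,fy=6,interpolation=cv2.INTER_CUBIC))
cv2.imwrite("pics/t2.png",cv2.resize(b[115:205,265:375],None,fx=6,fy=6,interpolation=cv2.INTER_CUBIC))
info()
E
```

```text
t 4.4 p [ 0.5476 -0.1851  0.0846] yaz -13.89 tilt 0.14 F [-0.4  2.9  7. ] g 0.0232 q [ 0.79  0.62 -0.66  1.84  0.5   0.85 -0.37]
```

View pics/s2.png

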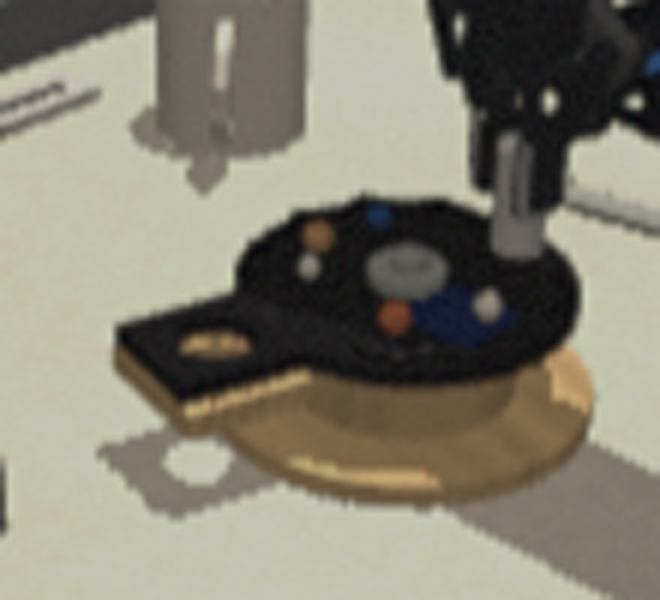

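View pics/t2.png

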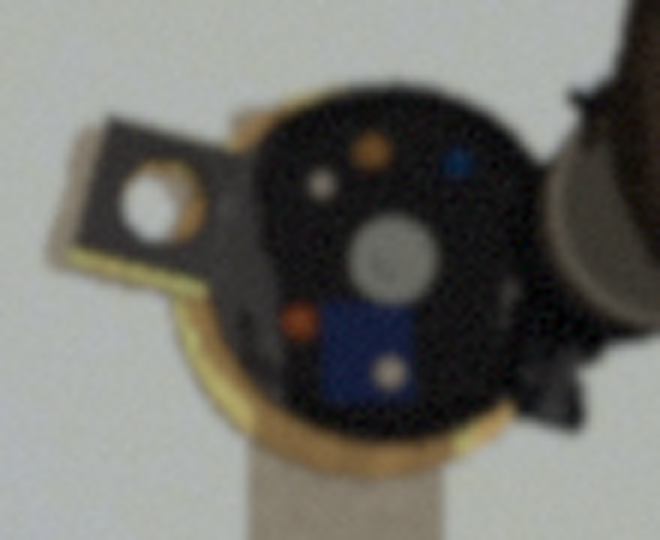

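The black lug now lies squarely over the ear (top crop hole ≈(163,202)), with only a thin yellow strip of ear along its lower edge. I'll check the numbers.

```bash
python3 - <<'E'
from h import *
def P(cam,c,s,o,z): return pix2z(cam,((c[0]+.5)/s+o[0]-.5,(c[1]+.5)/s+o[1]-.5),z)
print(P('top',(163,202),6,(265,115),.062), P('side',(216,345),6,(205,100),.062))
# sub-pixel hole: fit dark lug outline? expected ear corners strip
for c in [(70,250),(200,290)]: print(P('top',c,6,(265,115),.05))
E
```

```text
[ 0.58155209 -0.04036601  0.062     ] [ 0.57595973 -0.03096898  0.062     ]
[ 0.56303029 -0.00342464  0.05      ]
[ 0.54743604 -0.0569607   0.05      ]
```

{"op": "send_rows", "data": {"linear": [[0, 0, 0], [0, 0, 0], [0, 0, 0], [0, 0, 0], [0, 0, 0], [0, 0, -0.04], [0, 0, -0.08], [0, 0, -0.12], [0, 0, -0.13], [0, 0, -0.13]], "turn": [[0, 0, 0], [0, 0, 0], [0, 0, 0], [0, 0, 0], [0, 0, 0], [0, 0, 0], [0, 0, 0], [0, 0, 0], [0, 0, 0], [0, 0, 0]], "grip": [0.05, 0.06, 0.07, 0.07, 0.07, 0.07, 0.07, 0.07, 0.085, 0.085]}}

```text
time: 5.23
eef_pos: [0.549, -0.1872, 0.2175]
eef_rot: [2.47, 1.93, 0.006]
contact_force: [0.8, -0.8, 0.6]
grip_width: 0.0845
```

```bash
python3 - <<'E'
from h import *
info()
# pin: axis near (.512,.200); jaw axis perpendicular to pin-row azimuth 84.8 -> yaz -5.2
print(rel((.5125,.200,.215),-5))
E
```

```text
t 5.23 p [ 0.549  -0.1872  0.2175] yaz -14.01 tilt 0.44 F [ 0.8 -0.8  0.6] g 0.0845 q [ 0.87  0.46 -0.76  1.74  0.36  1.08 -0.26]
(array([ 0.3669, -0.1292,  0.0011]), array([ 0.43,  0.11, -9.01]))
```

{"op": "send_rows", "data": {"linear": [[0.367, -0.129, 0.001], [0.367, -0.129, 0.001], [0.367, -0.129, 0.001], [0.367, -0.129, 0.001], [0.367, -0.129, 0.001], [0.367, -0.129, 0.001], [0.367, -0.129, 0.001], [0.367, -0.129, 0.001], [0.367, -0.129, 0.001], [0.367, -0.129, 0.001], [0.367, -0.129, 0.001], [0.367, -0.129, 0.001], [0.367, -0.129, 0.001]], "turn": [[0, 0, -9], [0, 0, -9], [0, 0, -9], [0, 0, -9], [0, 0, -9], [0, 0, -9], [0, 0, -9], [0, 0, -9], [0, 0, -9], [0, 0, -9], [0, 0, -9], [0, 0, -9], [0, 0, -9]], "grip": [0.06, 0.06, 0.06, 0.06, 0.06, 0.06, 0.06, 0.06, 0.06, 0.06, 0.06, 0.06, 0.06]}}

```text
time: 6.32
eef_pos: [0.5097, 0.199, 0.2112]
eef_rot: [2.317, 2.121, -0.003]
contact_force: [0.5, -0.7, -0.4]
grip_width: 0.0596
```

```bash
python3 - <<'E'
from h import *
a=ctrl.camera("side"); b=ctrl.camera("top")
info(); print(rel((.5125,.200,.086),-5))
cv2.imwrite("pics/s3.png",cv2.resize(a[90:290,85:345],None,fx=3,fy=3,interpolation=cv2.INTER_CUBIC))
cv2.imwrite("pics/t3.png",cv2.resize(b[115:205,265:375],None,fx=6,fy=6,interpolation=cv2.INTER_CUBIC))
E
```

```text
t 6.42 p [0.5102 0.1985 0.2116] yaz -5.17 tilt 0.09 F [0.9 0.4 0. ] g 0.06 q [ 0.28  0.44 -0.89  1.82  0.39  1.07 -0.85]
(array([0.0019, 0.0022, 0.1256]), array([-0.05,  0.08, -0.17]))
```

View pics/s3.png

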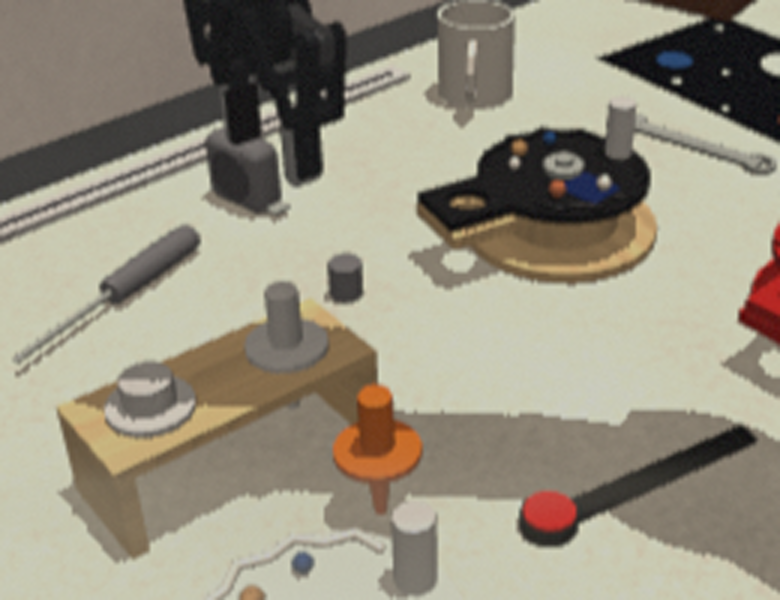

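View pics/t3.png

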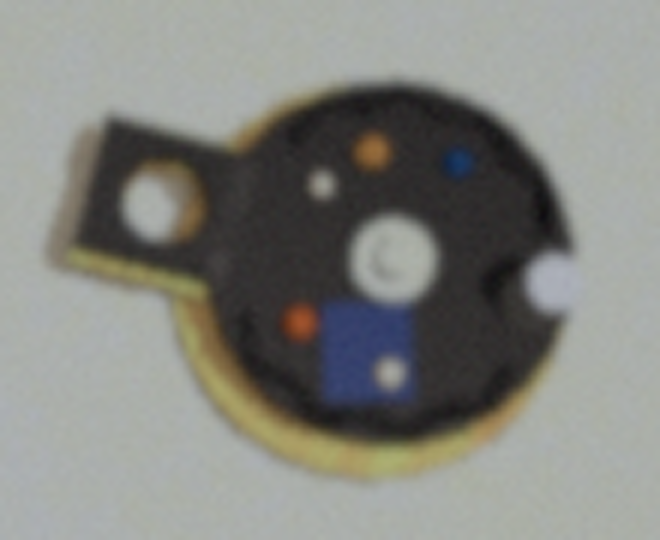

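The turntable has stayed in line: in the top crop the lug hole is at (163,202) and the handle at (552,282). In the side view the gripper hangs over the long pin (crop (282,310)), clear of the orange look-alike. Going down to grasp.

{"op": "send_rows", "data": {"linear": [[0.001, 0.002, 0.04], [0.001, 0.002, 0.08], [0.001, 0.002, 0.105], [0.001, 0.002, 0.125], [0.001, 0.002, 0.125], [0.001, 0.002, 0.125], [0.001, 0.002, 0.125], [0.001, 0.002, 0.125], [0.001, 0.002, 0.125], [0.001, 0.002, 0.125], [0.001, 0.002, 0.125], [0.001, 0.002, 0.125]], "turn": [[0, 0, 0], [0, 0, 0], [0, 0, 0], [0, 0, 0], [0, 0, 0], [0, 0, 0], [0, 0, 0], [0, 0, 0], [0, 0, 0], [0, 0, 0], [0, 0, 0], [0, 0, 0]], "grip": [0.06, 0.06, 0.06, 0.06, 0.06, 0.06, 0.03, 0.015, 0.012, 0.012, 0.012, 0.012], "squeeze": 40}}

```text
time: 7.42
eef_pos: [0.5136, 0.2018, 0.0891]
eef_rot: [2.315, 2.12, 0.004]
contact_force: [0.2, -1.0, 7.8]
grip_width: 0.0209
```

```bash
python3 - <<'E'
from h import *
a=ctrl.camera("side"); info()
cv2.imwrite("pics/s4.png",cv2.resize(a[140:280,85:245],None,fx=4,fy=4,interpolation=cv2.INTER_CUBIC))
E
```

```text
t 7.47 p [0.5136 0.2018 0.0891] yaz -5.02 tilt 0.2 F [ 0.6 -1.1  7.4] g 0.0207 q [ 0.17  0.61 -0.77  1.9   0.56  0.85 -0.98]
```

View pics/s4.png

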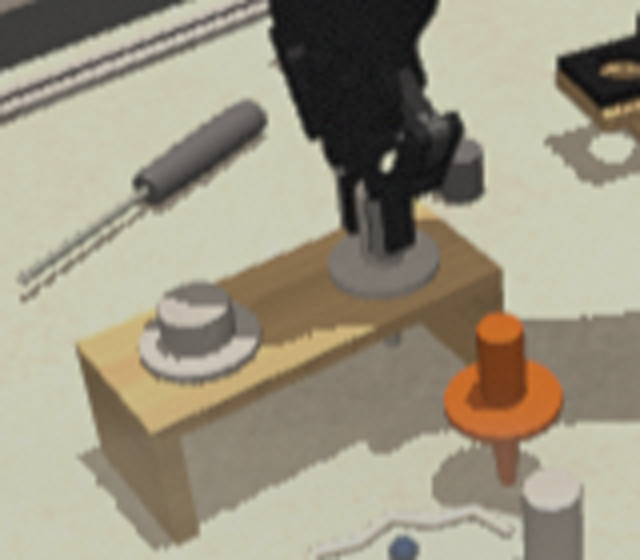

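The fingers hold the long knob (opening 21 mm against the 22 mm knob), with the flange just below the tips. Lifting.

{"op": "send_rows", "data": {"linear": [[0, 0, -0.02], [0, 0, -0.04], [0, 0, -0.06], [0, 0, -0.08], [0, 0, -0.1], [0, 0, -0.11], [0, 0, -0.11], [0, 0, -0.11]], "turn": [[0, 0, 0], [0, 0, 0], [0, 0, 0], [0, 0, 0], [0, 0, 0], [0, 0, 0], [0, 0, 0], [0, 0, 0]], "grip": [0.012, 0.012, 0.012, 0.012, 0.012, 0.012, 0.012, 0.012]}}

```text
time: 8.13
eef_pos: [0.5121, 0.2013, 0.1974]
eef_rot: [2.316, 2.121, 0.001]
contact_force: [-0.2, -0.0, -1.6]
grip_width: 0.0208
```

```bash
python3 - <<'E'
from h import *
a=ctrl.camera("side"); b=ctrl.camera("top"); info()
cv2.imwrite("pics/s5.png",cv2.resize(a[100:280,85:285],None,fx=4,fy=4,interpolation=cv2.INTER_CUBIC)[:600])
print(rel((.5805,-.038,.195),-5))
p,R,s=st()
tip=p+np.array([0,0,-.0891+.028]); print("tip exp",tip,proj("side",tip),(proj("side",tip)-[85,100])*4+1.5)
E
```

```text
t 8.23 p [0.5112 0.2009 0.1961] yaz -5.01 tilt 0.11 F [-0.1 -0.8 -1.4] g 0.0207 q [ 0.26  0.47 -0.88  1.83  0.41  1.04 -0.86]
(array([-0.2319,  0.0899,  0.0012]), array([-0.1 ,  0.06, -0.01]))
tip exp [0.51121496 0.2008917  0.13496053] [178.53831468 179.65074659] [375.65325874 320.10298638]
```

View pics/s5.png

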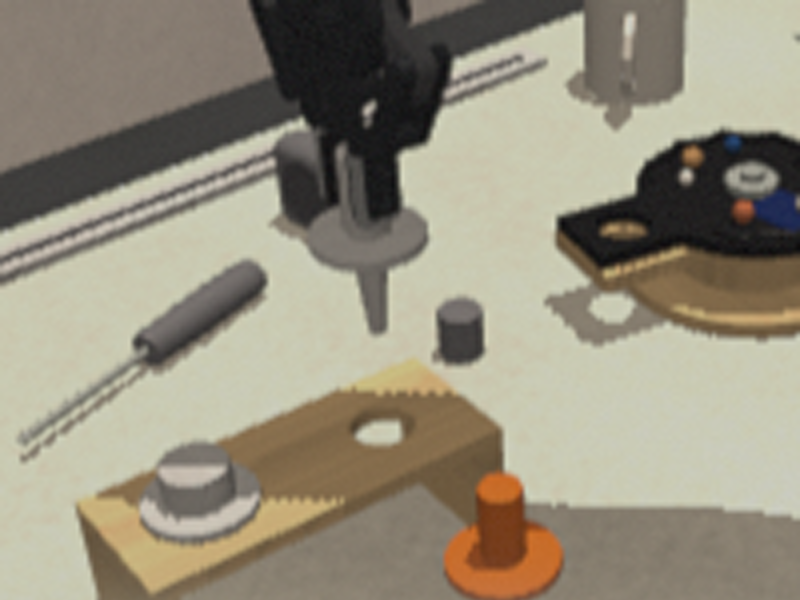

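{"op": "send_rows", "data": {"linear": [[-0.232, 0.09, 0.001], [-0.232, 0.09, 0.001], [-0.232, 0.09, 0.001], [-0.232, 0.09, 0.001], [-0.232, 0.09, 0.001], [-0.232, 0.09, 0.001], [-0.232, 0.09, 0.001], [-0.232, 0.09, 0.001], [-0.232, 0.09, 0.001], [-0.232, 0.09, 0.001], [-0.232, 0.09, 0.001]], "turn": [[0, 0, 0], [0, 0, 0], [0, 0, 0], [0, 0, 0], [0, 0, 0], [0, 0, 0], [0, 0, 0], [0, 0, 0], [0, 0, 0], [0, 0, 0], [0, 0, 0]], "grip": [0.012, 0.012, 0.012, 0.012, 0.012, 0.012, 0.012, 0.012, 0.012, 0.012, 0.012]}}

```text
time: 9.15
eef_pos: [0.5809, -0.0354, 0.196]
eef_rot: [-2.312, -2.125, 0.0]
contact_force: [-0.0, 0.6, -1.5]
grip_width: 0.0207
```

```bash
python3 - <<'E'
from h import *
info(); print(rel((.581,-.038,.147),-5))
E
```

```text
t 9.15 p [ 0.5809 -0.0354  0.196 ] yaz -4.82 tilt 0.06 F [-0.   0.6 -1.5] g 0.0207 q [ 0.64  0.51 -0.82  1.75  0.42  1.07 -0.42]
(array([-0.0027,  0.0004,  0.049 ]), array([-0.04, -0.04,  0.18]))
```

{"op": "send_rows", "data": {"linear": [[-0.001, 0, 0.025], [-0.001, 0, 0.05], [-0.001, 0, 0.053], [-0.001, 0, 0.053], [-0.001, 0, 0.053]], "turn": [[0, 0, 0], [0, 0, 0], [0, 0, 0], [0, 0, 0], [0, 0, 0]], "grip": [0.012, 0.012, 0.012, 0.012, 0.012]}}

```text
time: 9.57
eef_pos: [0.5817, -0.0373, 0.1441]
eef_rot: [2.314, 2.124, 0.001]
contact_force: [0.7, -0.1, -1.3]
grip_width: 0.0205
```

```bash
python3 - <<'E'
from h import *
a=ctrl.camera("side"); b=ctrl.camera("top"); info()
cv2.imwrite("pics/s6.png",cv2.resize(a[90:190,195:305],None,fx=6,fy=6,interpolation=cv2.INTER_CUBIC))
cv2.imwrite("pics/t6.png",cv2.resize(b[115:205,265:375],None,fx=6,fy=6,interpolation=cv2.INTER_CUBIC))
p,R,s=st()
cr=lambda q:(q-[195,90])*6+2.5
for dz in(-.0671,-.0171,-.0111): print("pin pt",dz,cr(proj("side",p+[0,0,dz])))
print("hole at .062",cr(proj("side",(.581,-.0385,.062))),"top-est",cr(proj("side",(.5815,-.0405,.062))), "target under tip", cr(proj("side",(p[0],p[1],.062))))
E
```

```text
t 9.67 p [ 0.5825 -0.0377  0.1449] yaz -4.95 tilt 0.15 F [ 0.2  0.3 -1.8] g 0.0209 q [ 0.61  0.57 -0.78  1.79  0.48  0.98 -0.46]
pin pt -0.0671 [276.60622849 359.60662725]
pin pt -0.0171 [277.03765684 248.87320091]
pin pt -0.0111 [277.0911851  235.13426271]
hole at .062 [280.371279   393.98586909] top-est [282.96052174 391.82553244] target under tip [276.47481791 393.33538649]
```

View pics/s6.png

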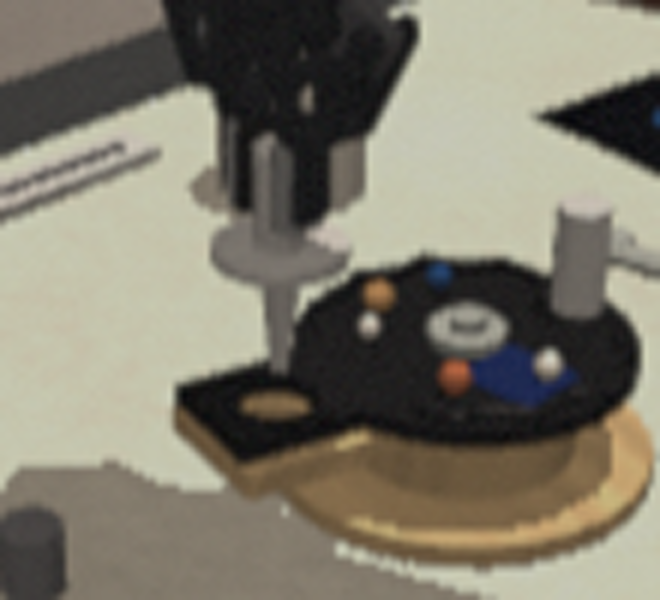

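View pics/t6.png

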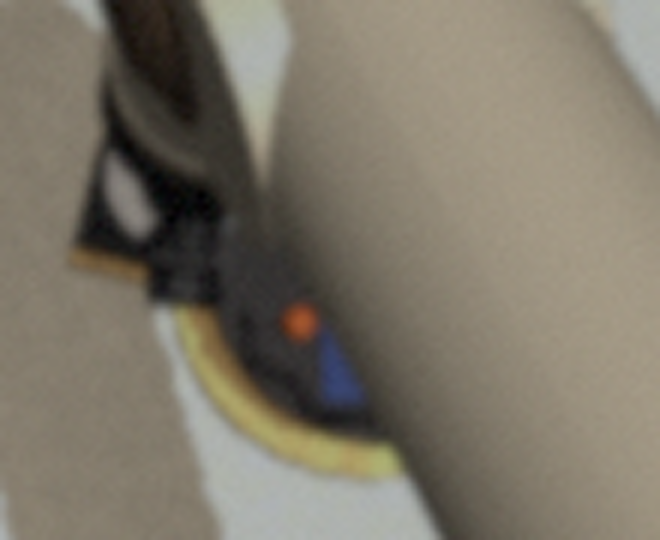

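The side crop shows the tip at (281,372) just above the lug hole at (276,404). Adding the 11–12 px offset that both points share, the pin axis lands at about (280,405), which is 1.5 mm off. I'll nudge it and push down in small steps.

{"op": "send_rows", "data": {"linear": [[0.001, 0.0005, 0.008], [0.001, 0.0005, 0.016], [0.001, 0.0005, 0.024], [0.001, 0.0005, 0.03], [0.001, 0.0005, 0.03]], "turn": [[0, 0, 0], [0, 0, 0], [0, 0, 0], [0, 0, 0], [0, 0, 0]], "grip": [0.012, 0.012, 0.012, 0.012, 0.012]}}

```text
time: 10.08
eef_pos: [0.5805, -0.0377, 0.1114]
eef_rot: [-2.315, -2.121, 0.003]
contact_force: [-0.4, -0.1, -1.9]
grip_width: 0.021
```

```bash
python3 - <<'E'
from h import *
a=ctrl.camera("side"); info()
cv2.imwrite("pics/s7.png",cv2.resize(a[90:190,195:305],None,fx=6,fy=6,interpolation=cv2.INTER_CUBIC))
E
```

```text
t 10.13 p [ 0.581  -0.0375  0.1121] yaz -5.0 tilt 0.13 F [-0.6 -0.2 -1.7] g 0.0209 q [ 0.58  0.61 -0.75  1.81  0.52  0.93 -0.49]
```

View pics/s7.png

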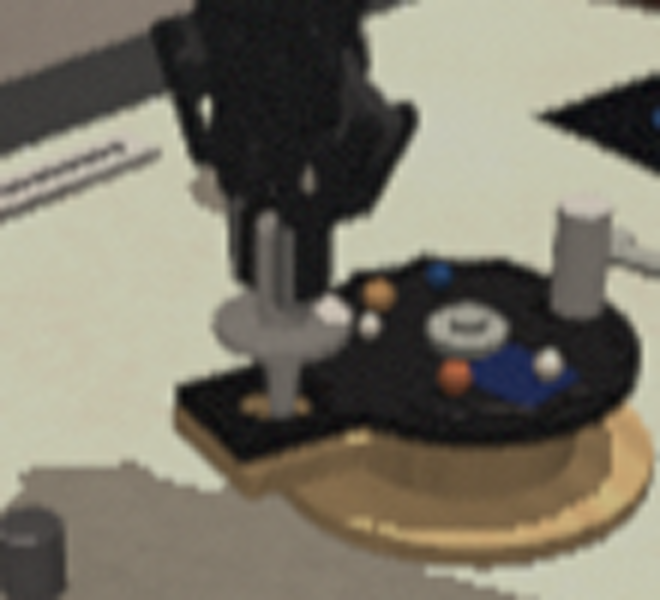

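The shank is inside the lug hole (crop ≈(284,412); hole spans 240–312) with no side force. I'll shift it 1.5 mm left and carry on down.

{"op": "send_rows", "data": {"linear": [[0.001, 0.0015, 0.008], [0.001, 0.0015, 0.016], [0.001, 0.0015, 0.024], [0.001, 0.0015, 0.029], [0.001, 0.0015, 0.031], [0.001, 0.0015, 0.031], [0.001, 0.0015, 0.031]], "turn": [[0, 0, 0], [0, 0, 0], [0, 0, 0], [0, 0, 0], [0, 0, 0], [0, 0, 0], [0, 0, 0]], "grip": [0.012, 0.012, 0.012, 0.012, 0.012, 0.012, 0.012]}}

```text
time: 10.72
eef_pos: [0.5835, -0.0365, 0.0822]
eef_rot: [-2.316, -2.123, 0.0]
contact_force: [-0.5, -0.5, -2.0]
grip_width: 0.0211
```

```bash
python3 - <<'E'
from h import *
a=ctrl.camera("side"); info()
cv2.imwrite("pics/s8.png",cv2.resize(a[90:190,195:305],None,fx=6,fy=6,interpolation=cv2.INTER_CUBIC))
E
```

```text
t 10.77 p [ 0.5838 -0.0365  0.0825] yaz -5.0 tilt 0.03 F [ 0.1  0.6 -1. ] g 0.0207 q [ 0.56  0.66 -0.72  1.82  0.55  0.88 -0.52]
```

View pics/s8.png

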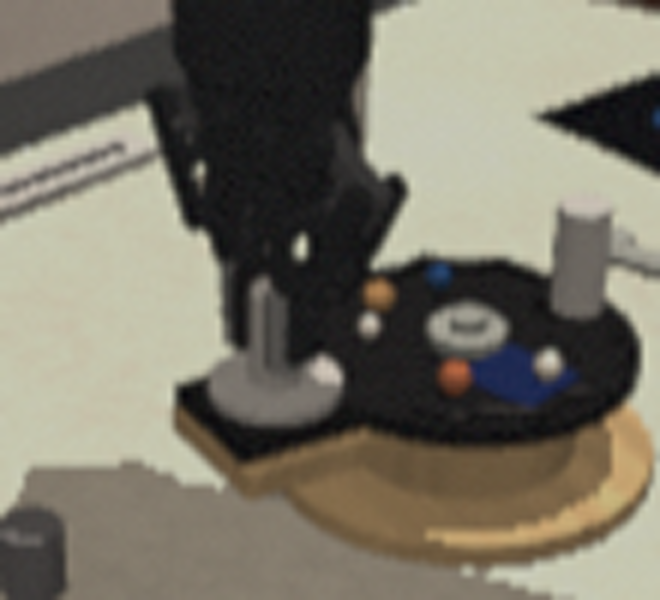

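The flange is about 3 mm above the lug and there's no contact force yet. I'll lower until it touches.

{"op": "send_rows", "data": {"linear": [[0, 0, 0.001], [0, 0, 0.002], [0, 0, 0.003], [0, 0, 0.0035], [0, 0, 0.0035]], "turn": [[0, 0, 0], [0, 0, 0], [0, 0, 0], [0, 0, 0], [0, 0, 0]], "grip": [0.012, 0.012, 0.012, 0.012, 0.012]}}

```text
time: 11.18
eef_pos: [0.5837, -0.0367, 0.0792]
eef_rot: [2.316, 2.122, 0.0]
contact_force: [-0.5, -0.7, 2.1]
grip_width: 0.0208
```

{"op": "send_rows", "data": {"linear": [[0, 0, 0], [0, 0, 0], [0, 0, 0], [0, 0, 0], [0, 0, -0.01], [0, 0, -0.03], [0, 0, -0.06], [0, 0, -0.09], [0, 0, -0.12], [0, 0, -0.12]], "turn": [[0, 0, 0], [0, 0, 0], [0, 0, 0], [0, 0, 0], [0, 0, 0], [0, 0, 0], [0, 0, 0], [0, 0, 0], [0, 0, 0], [0, 0, 0]], "grip": [0.03, 0.04, 0.05, 0.06, 0.06, 0.06, 0.06, 0.06, 0.06, 0.06]}}

```text
time: 12.02
eef_pos: [0.5875, -0.0356, 0.2058]
eef_rot: [2.31, 2.118, 0.011]
contact_force: [0.7, 0.4, 0.2]
grip_width: 0.0599
```

{"op": "send_rows", "data": {"linear": [[0.05, 0, -0.02], [0.1, 0, -0.02], [0.15, 0, -0.02], [0.15, 0, -0.02], [0.15, 0, -0.02], [0.15, 0, -0.02]], "turn": [[0, 0, 0], [0, 0, 0], [0, 0, 0], [0, 0, 0], [0, 0, 0], [0, 0, 0]], "grip": [0.06, 0.06, 0.06, 0.06, 0.06, 0.06]}}

```text
time: 12.52
eef_pos: [0.5961, 0.116, 0.2194]
eef_rot: [-2.31, -2.128, -0.002]
contact_force: [0.8, -0.8, 0.3]
grip_width: 0.06
```

```bash
python3 - <<'E'
from h import *
a=ctrl.camera("side"); b=ctrl.camera("top"); info()
cv2.imwrite("pics/s9.png",cv2.resize(a[90:190,195:305],None,fx=6,fy=6,interpolation=cv2.INTER_CUBIC))
cv2.imwrite("pics/t9.png",cv2.resize(b[115:205,265:375],None,fx=6,fy=6,interpolation=cv2.INTER_CUBIC))
E
```

```text
t 12.62 p [0.5966 0.1118 0.2187] yaz -5.03 tilt 0.07 F [-0.7 -0.9  0.1] g 0.0603 q [ 0.38  0.54 -0.84  1.67  0.43  1.13 -0.66]
```

View pics/s9.png

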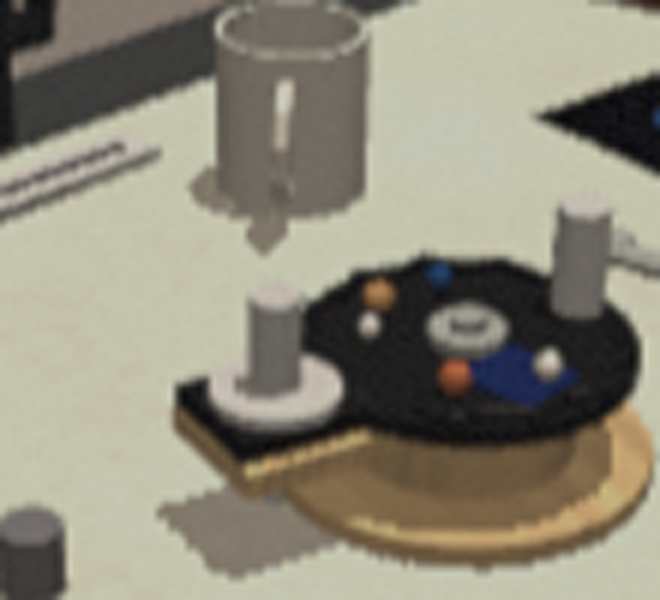

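View pics/t9.png

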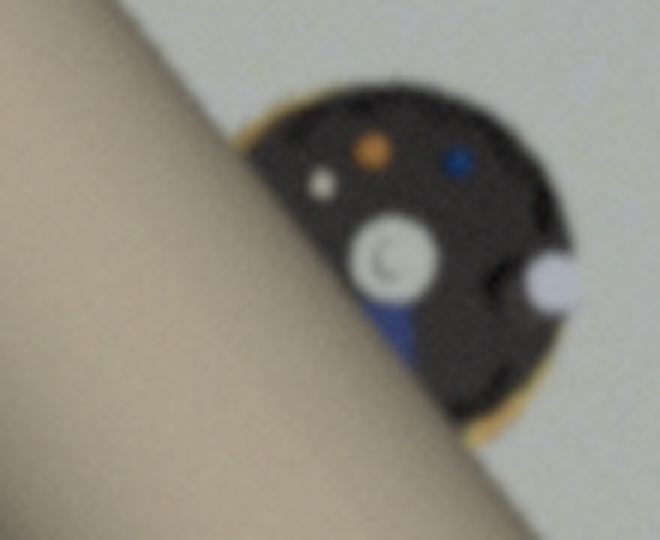

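The side view shows the pin upright with its flange flat on the lug, centred at (276,388). The handle hasn't moved. The arm blocks the top view, so I'll move it aside for a last check.

{"op": "send_rows", "data": {"linear": [[0.05, 0, 0], [0.1, 0, 0], [0.15, 0, 0], [0.15, 0, 0], [0.15, 0, 0], [0.15, 0, 0], [0.15, 0, 0]], "turn": [[0, 0, 0], [0, 0, 0], [0, 0, 0], [0, 0, 0], [0, 0, 0], [0, 0, 0], [0, 0, 0]], "grip": [0.06, 0.06, 0.06, 0.06, 0.06, 0.06, 0.06]}}

```text
time: 13.2
eef_pos: [0.6104, 0.2594, 0.2182]
eef_rot: [2.318, 2.118, -0.003]
contact_force: [0.1, -0.6, -0.4]
grip_width: 0.0598
```

```bash
python3 - <<'E'
from h import *
b=ctrl.camera("top"); info()
cv2.imwrite("pics/t10.png",cv2.resize(b[115:205,265:375],None,fx=6,fy=6,interpolation=cv2.INTER_CUBIC))
for p in [(.5815,-.0405,.068),(.5815,-.0405,.11)]: print((proj("top",p)-[265,115])*6+2.5)
E
```

```text
t 13.25 p [0.6106 0.2589 0.2183] yaz -5.22 tilt 0.13 F [-0.8 -0.5  0.6] g 0.06 q [ 0.1   0.63 -0.81  1.52  0.48  1.2  -0.89]
[164.59586472 199.67573891]
[173.86353868 181.71621432]
```

View pics/t10.png

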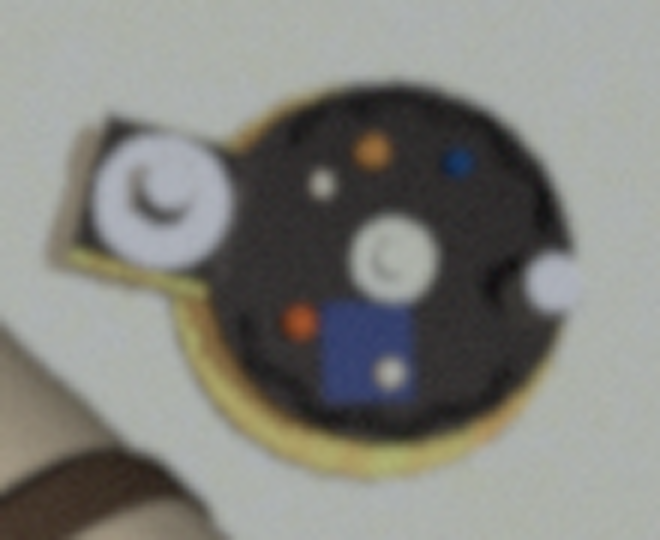

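The flange centre in the top crop is (163,200), against (165,200) expected for a pin centred in the hole. The knob top is at about (171,183), against (174,182) expected if upright. Lug and ear are in line, so I'm handing in.

```bash
python3 - <<'E'
from rig import ctrl
print(ctrl.hand_in())
E
```

```text
the job is handed in; nothing more can be done
None
```

I turned the black turntable back about 44° by its handle until its lug hole lay over the ear's hole. I then took the long pin out of the rack, pushed it down through both holes until its flange touched the lug, let go and moved the arm away. The job was handed in at about 13 s of the 58 s allowed; no verdict was reported.

**Last checks:**
- **Alignment:** the top camera put the lug hole within 1 mm of the ear hole. The side camera disagreed by about 5 mm (roughly 0.05 rad), which is still well inside the 0.2 rad limit.
- **Pin:** in the last pictures it stands upright with its flange flat on the lug, within about 1 mm of the hole's centre. Contact showed as a change of about 4 N at the expected height.
- **Robot:** the gripper ended up well clear of the pin and turntable, and the highest force reading after any move was about 8 N.

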